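Lift the pawl and turn the modelling turntable back

ROBOT

A 7-joint arm with a two-finger parallel gripper is mounted at the origin on the work surface. World frame = base frame: x ahead of the robot, y to its left, z up, the work surface at z = 0. Lengths are in m, angles in rad, forces in N, time in s.
With the tool pointing down it reaches from about 0.425 to 0.875 m from the base axis. Payload 4.7 kg.
Tool frame: the origin (TCP) lies at the very end of the fingers, on their centre line; the grasp point (between the pads) lies 19 mm behind it; z points along the fingers, y is the line along which they close (so a half turn about z gives the same grasp; the last joint's range is limited). The gripper opens to 87 mm and grips with 3 to 60 N. Pads are 19 mm wide; open, the fingers measure 117 mm over their backs; the gripper's body (75 mm by 190 mm) begins 51 mm behind the grasp point.
Start: joints at [-1.329, 0.321, -0.07, 1.45, 0.023, 1.371, -0.057], TCP at [0.147, 0.633, 0.199] pointing down, gripper open.
Joint ranges: [-2.86, 2.86], [-0.3, 2.09], [-1.38, 1.24], [0.06, 2.45], [-1.56, 4.7], [0.09, 2.05], [-2.69, 2.69]. Speed limits (rad/s): [2.57, 2.57, 3.14, 3.14, 3.14, 3.14, 3.14].

INTERFACE

Orientations are given as a rotation vector (axis times angle).
In Python, from bench import ctrl gives the robot as it stands.
- The arm moves only by the shell command python3 -m jog 'ROWS' [FORCE]. ROWS is JSON, a list that holds one entry, the list of rows, each a list of 7 numbers: the shift along the tool's x, y, z in mm, then the turn, a rotation vector about the tool's x, y, z in degrees, then the finger opening in mm, from 0 to 87. A call has 1 to 10 rows; each row is the pose to reach, as a shift and turn from the pose commanded when the call began, along the tool's axes at that moment; what a row does not reach only later rows make up. A row lasts 1/10 s, in which the tool goes at most 50 mm and 8.59 degrees, less where a joint would pass 70% of its speed; a pose out of reach is approached as far as the arm can. A call with a gripper value outside its range is refused whole. The fingers move at their own pace and stop on an object; FORCE is the grip in N (left out, the last holds). Time passes only in rows, so rows that repeat a pose let the fingers close. It gives the time, the measured TCP pose, the force, the opening and the grip force at its end, in the units of the state.
- ctrl.get_state(): the state, without advancing time (a new reading comes with each control period).
- ctrl.get_image(name): name is "scene" or "top"; returns a dict with "image" (480x640x3 uint8, red, green, blue), "depth" (480x640 float32, m along the optical axis (not along the pixel's ray), 0 where there is no reading), "fov_y" (degrees; the focal length in pixels is half the picture's height over the tangent of half this angle, whatever the lens; pixels are square), "cx", "cy" (the principal point, pixels), "rvec" (rotation vector, rad) and "tvec" (3), from world to camera coordinates, as OpenCV has them. Camera axes: x right, y down, z forward; pixel columns grow to the right and rows downward; lengths in m; the calibration is good to about 2 mm. A picture is of the moment at which its call begins.
- ctrl.close_job(): hands the job in; it is judged then, once.
The state is a dict: "time": time; "joint_positions": joint angles; "qd": joint speeds; "joint_torque": joint torques, N m; "position": TCP position; "tool_rot": TCP orientation; "ft_force": force on the tool from outside, world axes, zero at the start; "torque": the same for the moment, N m; "grip_width": opening from 0.0 (shut) to 1.0 (fully open); "grip_force": force on a finger pad.
Only numpy, scipy, OpenCV 4.12 (cv2) and the standard library are available. Lean on these libraries where they do the work, as an engineer would, in place of code of your own. Each camera call takes 0.05 s, during which the arm holds its last target. There are 200 camera calls.

TASK

The plaster face on the ratchet turntable has been clicked round too far. Throw the red-balled holding pawl right back, away from the wheel, so that it stays up by itself, then turn the wheel backwards (anticlockwise seen from above) by its black post with the green cap until the post points at the yellow marker on the base. Leave the pawl thrown back, the wheel at rest, and do not disturb the coffee cup.

Things in the scene. Friction and masses are not known exactly. Their poses are not given: they have to be found in the camera images.
- pawl: Red pawl, nose in the wheel's teeth: stops the wheel anticlockwise. Origin: hinge, 75 mm above bench, 165 mm from wheel axis. Engaged: z up, y level away from the wheel, x along hinge. Its stem (9 mm) has a red ball (30 mm) at (0,-22,72) mm in this frame. Push the ball to +y (under 3 N): past 0.5 rad it falls to its stop at 1.2 rad (ball 59 mm out, 121 mm up) and stays; else it drops back.
- wheel: Dark disc 260 mm wide, 12 mm teeth on its rim, plaster face (60 mm high, within 60 mm of axis) on its middle. Origin: upright axis at disc top, 60 mm above bench; z up. x points at the handle post: round, black, green cap, 24 mm thick, centre 92 mm from axis, top 120 mm above bench. 3 N at the post turns it; stays where left. Stops: 125 deg anticlockwise, 34 clockwise of start.
- marker: Yellow upright block (34 x 22 mm, top 70 mm above bench), fixed on the base just outside the wheel's rim, 155 mm from the axis. Origin: on the wheel's axis at bench level; x points from the axis to the block. It is 45 to 95 degrees anticlockwise of the post at the start.
- cup: Brown takeaway coffee cup with a white lid, 84 mm across, 113 mm tall, loose on the bench beside the turntable. Origin: centre of its underside. A bystander.

How it is judged:
On the way, in this order (a step that is already met when the one before it is completed fails the run):
1. the pawl is thrown back (swung more than 50 degrees) while the wheel is still away from the marker (angle between pawl's own z axis and vertical above 0.87 rad and angle between the x axis of wheel and the x axis of marker, either way round above 0.5 rad), for 0.2 s.
2. the wheel is turned back until the post points at the marker within 10 degrees (angle between the x axis of wheel and the x axis of marker, either way round below 0.175 rad), for 0.2 s.
At the end, for the whole second after the job is handed in: The post points at the marker within 10 degrees, the pawl stays thrown back (more than 50 degrees from engaged) and the wheel is at rest (angle between the x axis of wheel and the x axis of marker, either way round below 0.175 rad and angle between pawl's own z axis and vertical above 0.87 rad and angular speed of wheel below 0.05 rad/s); the robot touches nothing.
It fails at once if the coffee cup is tipped or pushed more than 30 mm (distance of cup from where it was at the start of the episode above 0.03 m or angle between cup's own z axis and vertical above 0.35 rad).
It also fails if it takes over 42 s, if anything falls off the work surface, if the arm or the gripper's body presses on something with over 40 N, if the wrist force passes 120 N, or if a joint passes its speed limit or range.

## Working session

There is one attempt and no reset: what is moved stays moved. The work goes in short steps, Python scripts to look and compute and a shell command to move; the robot and the scene stay as the last step left them, time stands still between calls to the robot, and variables do not carry over. Pictures are saved under pics/ and viewed, at most 10 in all, crops included, and the job is handed in when it is done.

```bash
mkdir -p pics; ls; cat > h.py <<'E'
import numpy as np, cv2
from scipy.spatial.transform import Rotation as R
from bench import ctrl
def cap(n):
    d=ctrl.get_image(n); d['R']=R.from_rotvec(np.ravel(d['rvec'])).as_matrix(); d['t']=np.ravel(d['tvec'])
    d['f']=240/np.tan(np.radians(d['fov_y'])/2); return d
def save(d,fn): cv2.imwrite(fn,d['image'][:,:,::-1])
def ray(d,u,v,z):
    c=-d['R'].T@d['t']; r=d['R'].T@np.array([(u-d['cx'])/d['f'],(v-d['cy'])/d['f'],1]); return c+r*(z-c[2])/r[2]
def pts(d,mask):
    v,u=np.nonzero(mask&(d['depth']>0)); Z=d['depth'][v,u]
    p=np.stack([(u-d['cx'])/d['f']*Z,(v-d['cy'])/d['f']*Z,Z],1); return (p-d['t'])@d['R']
E
python3 - <<'E'
from h import *
for n in('top','scene'):
    d=cap(n); save(d,f'pics/{n}0.png'); print(n,d['fov_y'],d['cx'],d['cy'],-d['R'].T@d['t'])
print(ctrl.get_state())
E
```

```text
pics
top 55.54372409979847 323.0707205296353 243.31156526936877 [ 0.42046577 -0.10960504  0.82215739]
scene 42.73463191346916 321.94786682156837 252.089955721695 [0.92902863 0.47905571 0.79171446]
{'time': 0.1, 'joint_positions': array([-1.32891242,  0.32174654, -0.07005874,  1.45154031,  0.02260587,
        1.37080298, -0.05691307]), 'qd': array([-0.00255594, -0.00045094,  0.00191468, -0.00346121, -0.00191719,
       -0.00135794,  0.00093519]), 'joint_torque': array([-2.57110596e-04, -4.92560220e+01, -4.05910397e-01, -3.13407576e+01,
       -6.41729962e-02,  3.92962026e-02,  5.62784601e-05]), 'position': array([0.14673019, 0.63267733, 0.19827861]), 'tool_rot': array([-3.57032980e-01, -3.12114921e+00,  2.68396291e-03]), 'ft_force': array([-0.26993628,  0.54732715, -0.66829289]), 'torque': array([-0.01941961,  0.00923992,  0.01426057]), 'grip_force': 0.0, 'grip_width': 0.9976648613058032}
```

View pics/top0.png

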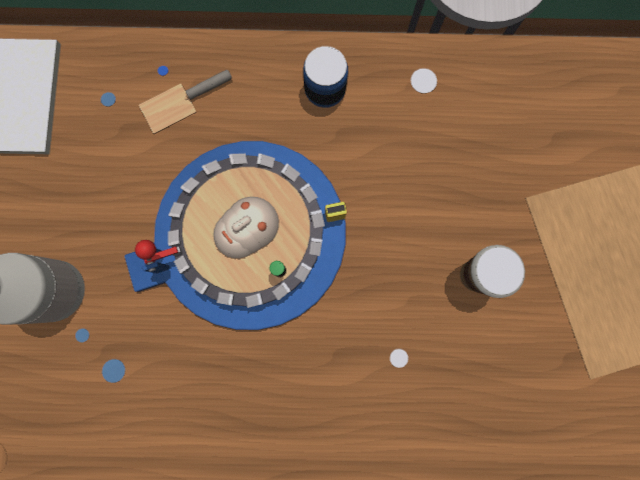

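View pics/scene0.png

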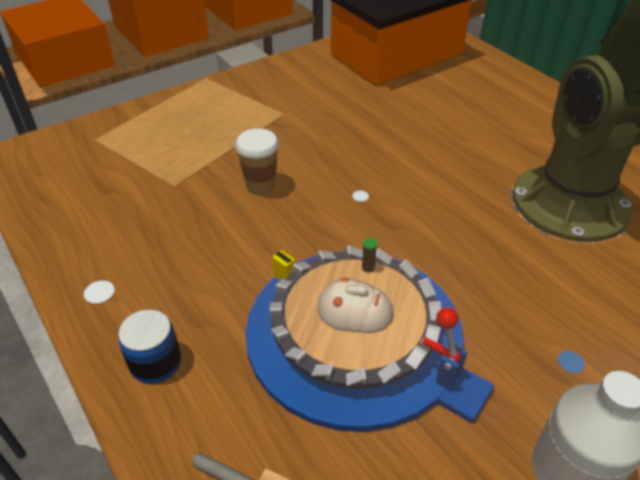

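The top view shows the pawl ball at (146,250), the post's green cap at (277,268), the marker at (336,210), the wheel centre near (247,230) and the cup lid at (497,271). A blue can is at (326,75) and a tall bottle at (15,290), close to the pawl side.

```bash
python3 - <<'E'
from h import *
for n in('top','scene'):
    d=cap(n); h,s,v=cv2.split(cv2.cvtColor(d['image'],cv2.COLOR_RGB2HSV)); m0=(s>130)&(v>50)
    print(n)
    for k,m,z in(('green',(h>50)&(h<80)&m0,.12),('yellow',(h>25)&(h<33)&(s>180)&(v>120),.07),('red',((h<4)|(h>176))&(s>190)&(v>90),.147),('base',(h>105)&(h<118)&(s>150)&(v>60),.02)):
        c,l,st,ce=cv2.connectedComponentsWithStats(m.astype(np.uint8))
        for i in np.argsort(-st[1:,4])[:3]+1:
            if st[i,4]<30: continue
            p=pts(d,l==i); print(k,st[i],ce[i].round(1),'ray',ray(d,*ce[i],z).round(3),'med',np.median(p,0).round(3),'top',p[:,2].max().round(3))
    if n=='top':
        for nm,u,v,z in(('cup',497,271,.113),('wheelc',247,230,.06),('bottle',15,288,.2),('can',326,68,.1)): 
            print(nm,ray(d,u,v,z).round(3),'depthpt',pts(d,np.pad(np.ones((5,5),bool),((v-2,480-v-3),(u-2,640-u-3)))).mean(0).round(3))
        m=(h>105)&(h<118)&(s>150)&(v>60) if False else None
s=ctrl.get_state(); print(R.from_rotvec(s['tool_rot']).as_matrix().round(3))
E
```

```text
top
base [ 125  220  220  109 5565] [253.5 288.4] ray [0.448 0.008 0.02 ] med [ 0.442 -0.012  0.019] top 0.083
base [ 155  142  184  108 3185] [243.5 178.4] ray [0.646 0.034 0.02 ] med [0.658 0.029 0.02 ] top 0.061
base [156 256  18  10  86] [166.3 260. ] ray [0.495 0.164 0.02 ] med [0.496 0.162 0.02 ] top 0.08
cup [ 0.478 -0.384  0.113] depthpt [ 0.478 -0.385  0.112]
wheelc [0.545 0.017 0.06 ] depthpt [0.538 0.01  0.102]
bottle [0.437 0.304 0.2  ] depthpt [0.438 0.333 0.157]
can [ 0.818 -0.112  0.1  ] depthpt [ 0.826 -0.112  0.085]
scene
green [ 521    0   97   53 1680] [572.7  17.5] ray [-0.423 -0.386  0.12 ] med [-1.206 -0.872 -0.275] top -0.147
green [364 239  13  10 102] [369.7 243.5] ray [ 0.479 -0.038  0.12 ] med [ 0.478 -0.039  0.118] top 0.121
green [507   0  12  10  38] [512.6   2.8] ray [-0.364 -0.529  0.12 ] med [-1.201 -1.179 -0.313] top -0.298
yellow [273 254  17  13  99] [280.4 260.4] ray [ 0.59  -0.128  0.07 ] med [ 0.589 -0.13   0.068] top 0.072
yellow [280 251  14  11  41] [287.1 255.5] ray [ 0.575 -0.131  0.07 ] med [ 0.574 -0.134  0.068] top 0.07
red [438 309  19  18 271] [447.  317.3] ray [0.498 0.152 0.147] med [0.504 0.157 0.156] top 0.163
red [424 338  25  18 131] [435.4 346. ] ray [0.543 0.178 0.147] med [0.502 0.147 0.08 ] top 0.083
base [ 247  280  245  150 8883] [344.8 385.9] ray [0.623 0.098 0.02 ] med [0.65  0.117 0.018] top 0.05
base [121 338  50  25 502] [146.3 353.7] ray [ 0.838 -0.118  0.02 ] med [ 0.845 -0.077  0.071] top 0.08
base [455 327   7  17  73] [458.  336.2] ray [0.425 0.125 0.02 ] med [0.424 0.125 0.019] top 0.022
[[-0.974  0.226 -0.   ]
 [ 0.226  0.974 -0.001]
 [-0.    -0.001 -1.   ]]
```

```bash
cat >> h.py <<'E'
def rel(xy,z,yang=None):
    s=ctrl.get_state(); M=R.from_rotvec(s['tool_rot']).as_matrix(); d=M.T@(np.array([*xy,z])-s['position'])*1000
    a=np.degrees(np.arctan2(M[1,1],M[0,1])); o=None if yang is None else (a-yang+90)%180-90
    return d.round(1),o,'now',s['position'].round(4),'yang',a.round(1)
C=np.array([.549,.020])
def pol(r,a): return C+r*np.array([np.cos(np.radians(a)),np.sin(np.radians(a))])/1000
E
python3 - <<'E'
from h import *
d=cap('top'); hsv=cv2.cvtColor(d['image'],cv2.COLOR_RGB2HSV); p=pts(d,np.ones((480,640),bool))
q=p[(p[:,0]<.55)&(p[:,1]>.25)&(p[:,2]>.03)]; print(q.min(0),q.max(0))
d2=cap('scene'); p=pts(d2,np.ones((480,640),bool)); q=p[(p[:,0]<.6)&(p[:,0]>.3)&(p[:,1]>.23)&(p[:,1]<.5)&(p[:,2]>.02)]; print(q.min(0),q.max(0))
for c in ((277,268),): print('green',ray(d,*c,.12))
print('ball',ray(d,146,250,.147),'mark',ray(d,336,210,.07))
print(rel(pol(100,110),.36,20), rel(pol(100,110),.135,20))
E
```

```text
[0.3844383  0.30909286 0.03013205] [0.493731   0.38080662 0.17432653]
[0.41472924 0.31194304 0.02006168] [0.49575792 0.42079741 0.20250422]
green [ 0.47656785 -0.04162675  0.12      ]
ball [0.49797962 0.15146478 0.147     ] mark [ 0.57997012 -0.13306833  0.07      ]
(array([-475.7, -422.6, -160.8]), np.float64(56.948680211267174), 'now', array([0.1468, 0.633 , 0.1989]), 'yang', np.float64(76.9)) (array([-475.7, -422.5,   64.2]), np.float64(56.948680211267174), 'now', array([0.1468, 0.633 , 0.1989]), 'yang', np.float64(76.9))
```

```bash
python3 -m jog '[[[0,0,-50,0,0,0,0],[0,0,-100,0,0,0,0],[0,0,-150,0,0,0,0],[-35,-30,-161,0,0,8,0],[-70,-62,-161,0,0,16,0],[-105,-94,-161,0,0,24,0],[-140,-125,-161,0,0,32,0],[-175,-156,-161,0,0,40,0],[-210,-187,-161,0,0,48,0],[-245,-218,-161,0,0,57,0]]]'; python3 -c "
from h import *
print(rel(pol(95,110),.36,20))"
```

```text
time: 1.3
position: [0.3371, 0.3637, 0.3605]
tool_rot: [-1.802, -2.574, -0.001]
ft_force: [1.6, 0.2, -0.0]
grip_width: 0.169
grip_force: 0.0
(array([-300.5,   81.5,    0.4]), np.float64(0.01451163718030557), 'now', array([0.3371, 0.3637, 0.3605]), 'yang', np.float64(20.0))
```

```bash
python3 -m jog '[[[-45,12,0,0,0,0,0],[-90,24,0,0,0,0,0],[-135,36,0,0,0,0,0],[-180,48,0,0,0,0,0],[-225,60,0,0,0,0,0],[-265,71,0,0,0,0,0],[-300,81,0,0,0,0,0],[-300,81,0,0,0,0,0]]]'; python3 -c "
from h import *
print(rel(pol(95,110),.137,20))
d=cap('scene'); save(d,'pics/s1.png')"
```

```text
time: 2.1
position: [0.5188, 0.106, 0.3604]
tool_rot: [1.805, 2.568, -0.002]
ft_force: [0.5, -0.3, 0.5]
grip_width: 0.005
grip_force: 0.0
(array([  4.5,  -1.2, 223.4]), np.float64(-0.2265671352019325), 'now', array([0.5188, 0.106 , 0.3604]), 'yang', np.float64(19.8))
```

View pics/s1.png

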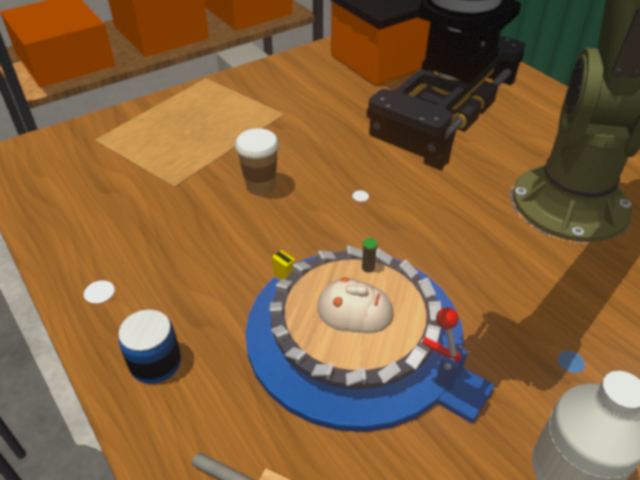

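```bash
python3 -m jog '[[[0,0,45,0,0,0,0],[1,0,90,0,0,0,0],[1,0,135,0,0,0,0],[1,0,175,0,0,0,0],[1,0,205,0,0,0,0],[1,0,223,0,0,0,0],[1,0,223,0,0,0,0],[1,0,223,0,0,0,0]]]'; python3 -c "
from h import *
print(rel(pol(95,110),.137,20))
d=cap('scene'); save(d,'pics/s2.png')"
```

```text
time: 2.95
position: [0.5161, 0.1145, 0.1378]
tool_rot: [-1.792, -2.58, -0.001]
ft_force: [0.4, 0.1, -0.1]
grip_width: 0.005
grip_force: 0.0
(array([-5. , -1.4,  0.8]), np.float64(0.44181095841099705), 'now', array([0.5161, 0.1145, 0.1378]), 'yang', np.float64(20.4))
```

View pics/s2.png

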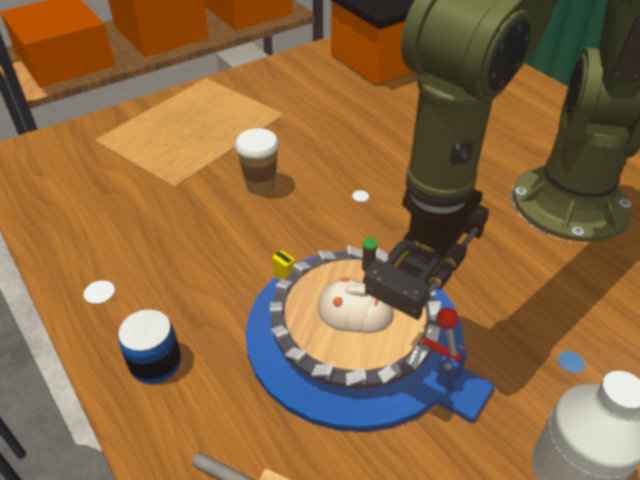

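The fingertips are just inboard of the ball (447,317) and clear of the face. I'll push outward.

```bash
python3 -m jog '[[[10,0,0,0,0,0,0],[18,0,0,0,0,0,0],[26,0,0,0,0,0,0],[34,0,0,0,0,0,0],[42,0,0,0,0,0,0],[50,0,0,0,0,0,0],[58,0,0,0,0,0,0],[66,0,0,0,0,0,0],[70,0,0,0,0,0,0],[70,0,0,0,0,0,0]]]'; python3 -c "
from h import *
d=cap('scene'); save(d,'pics/s3.png')"
```

```text
time: 4.0
position: [0.4918, 0.1823, 0.14]
tool_rot: [-1.79, -2.58, -0.006]
ft_force: [-4.2, 0.9, 13.3]
grip_width: 0.008
grip_force: 6.6
```

View pics/s3.png

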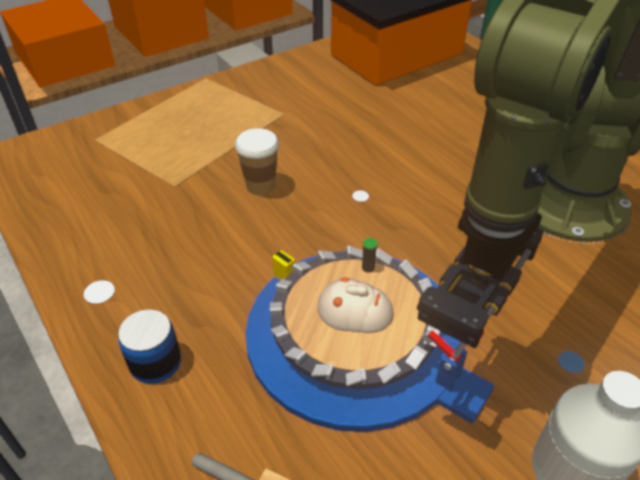

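```bash
python3 - <<'E'
from h import *
d=cap('top'); h,s,v=cv2.split(cv2.cvtColor(d['image'],cv2.COLOR_RGB2HSV))
m=((h<4)|(h>176))&(s>170)&(v>60); c,l,st,ce=cv2.connectedComponentsWithStats(m.astype(np.uint8)); print(st[1:],ce[1:])
for i in range(1,c):
    if st[i,4]>20: p=pts(d,l==i); print(np.median(p,0),p.max(0))
cv2.imwrite('pics/t3.png',cv2.resize(d['image'][140:360,40:340,::-1],None,fx=2.5,fy=2.5))
E
```

```text
[[148 247  21  14 128]
 [130 252   1   1   1]
 [130 254   1   1   1]
 [131 256   1   2   2]
 [126 261   3   3   6]
 [145 262   3   1   3]
 [116 265   3   1   3]] [[157.9375     253.53125   ]
 [130.         252.        ]
 [130.         254.        ]
 [131.         256.5       ]
 [127.16666667 261.83333333]
 [146.         262.        ]
 [117.         265.        ]]
[0.49890769 0.15325744 0.09306285] [0.50865374 0.17317118 0.10404355]
```

View pics/t3.png

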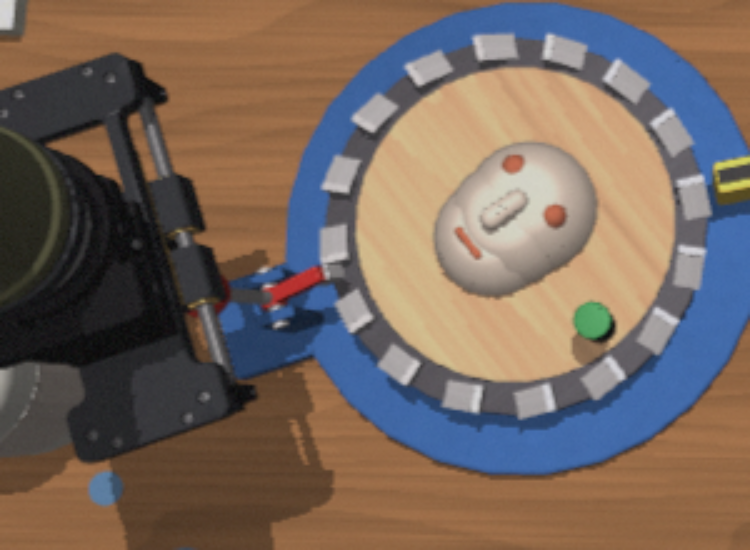

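```bash
python3 - <<'E'
from h import *
d=cap('top'); P=lambda p:(lambda q:(q[:2]/q[2]*d['f']+[d['cx'],d['cy']]))(d['R']@np.array(p)+d['t'])
crop=lambda p:((P(p)-[40,140])*2.5).round()
s=ctrl.get_state(); print(s['position'],s['ft_force'],s['torque'],s['grip_width'])
print('tcp',crop(s['position']),'C',crop([*C,.06]))
for a in(106,110): print(a,'hinge',crop([*pol(165,a),.075]),[ (y,crop([*pol(165+y,a),z])) for y,z in((-22,.147),(15,.149),(40,.138),(59,.121))])
print('hinge meas',ray(d,149,258.8,.075),'base pins z', pts(d,np.pad(np.ones((3,3),bool),((257,220),(148,489)))).mean(0))
u,v=128,257; w=np.pad(np.ones((5,5),bool),((v-2,480-v-3),(u-2,640-u-3))); print(pts(d,w).round(3))
E
```

```text
[0.49201901 0.1816349  0.14013748] [-3.93536461  0.06138378 13.53137308] [0.11323839 1.09714487 0.06677166] 0.006746437472605778
tcp [218. 285.] C [513. 219.]
106 hinge [266. 279.] [(-22, array([256., 256.])), (15, array([194., 271.])), (40, array([161., 284.])), (59, array([144., 295.]))]
110 hinge [270. 296.] [(-22, array([260., 271.])), (15, array([199., 291.])), (40, array([167., 307.])), (59, array([149., 319.]))]
hinge meas [0.49177815 0.17338727 0.075     ] base pins z [0.4924366  0.17011845 0.08390204]
[[0.479 0.136 0.251]
 [0.48  0.136 0.249]
 [0.48  0.135 0.247]
 [0.48  0.136 0.241]
 [0.49  0.173 0.152]
 [0.478 0.136 0.25 ]
 [0.478 0.135 0.249]
 [0.478 0.135 0.247]
 [0.479 0.136 0.243]
 [0.479 0.136 0.239]
 [0.477 0.135 0.253]
 [0.477 0.135 0.249]
 [0.477 0.135 0.247]
 [0.478 0.136 0.242]
 [0.478 0.136 0.239]
 [0.475 0.135 0.253]
 [0.476 0.134 0.251]
 [0.476 0.134 0.249]
 [0.476 0.135 0.244]
 [0.477 0.135 0.241]
 [0.474 0.136 0.249]
 [0.474 0.135 0.25 ]
 [0.475 0.136 0.243]
 [0.475 0.136 0.242]
 [0.475 0.135 0.241]]
```

```bash
cat >> h.py <<'E'
def red():
  for n in('top','scene'):
    d=cap(n); h,s,v=cv2.split(cv2.cvtColor(d['image'],cv2.COLOR_RGB2HSV))
    m=((h<4)|(h>176))&(s>170)&(v>60); c,l,st,ce=cv2.connectedComponentsWithStats(m.astype(np.uint8))
    for i in range(1,c):
      if st[i,4]>20: p=pts(d,l==i); print(n,st[i],ce[i].round(),np.median(p,0).round(3),p.max(0).round(3))
E
python3 -m jog '[[[3,0,0,0,0,0,0],[6,0,0,0,0,0,0],[9,0,0,0,0,0,0],[9,0,0,0,0,0,0]]]'; python3 -c "
from h import *
red(); print(ctrl.get_state()['joint_positions'].round(2))"
```

```text
time: 4.55
position: [0.4889, 0.1897, 0.1386]
tool_rot: [-1.792, -2.58, -0.005]
ft_force: [-1.6, 1.1, 8.2]
grip_width: 0.007
grip_force: 3.6
top [148 247  19  14 118] [157. 254.] [0.499 0.153 0.096] [0.508 0.173 0.108]
top [120 251   7  16  42] [124. 260.] [0.482 0.18  0.151] [0.494 0.186 0.244]
scene [431 330  23  27 190] [442. 343.] [0.499 0.155 0.093] [0.508 0.175 0.108]
[-0.86  0.09  0.47  1.86 -0.05  1.2  -0.02]
```

```bash
python3 -m jog '[[[5,0,0,0,0,0,0],[10,0,0,0,0,0,0],[15,0,0,0,0,0,0],[20,0,0,0,0,0,0],[20,0,0,0,0,0,0]]]'; python3 -c "
from h import *
red()"
```

```text
time: 5.15
position: [0.4812, 0.2071, 0.1369]
tool_rot: [-1.792, -2.58, 0.001]
ft_force: [0.8, -0.8, -0.3]
grip_width: 0.008
grip_force: 0.0
top [145 253   9  10  35] [148. 258.] [0.49  0.166 0.099] [0.496 0.175 0.124]
scene [448 338   9  20 103] [452. 347.] [0.497 0.171 0.099] [0.572 0.221 0.231]
scene [490 350  20  19 213] [501. 360.] [0.478 0.236 0.13 ] [0.554 0.271 0.243]
```

```bash
python3 -m jog '[[[0,0,-25,0,0,0,0],[-5,0,-65,0,0,0,0],[-10,0,-110,0,0,0,0],[-10,0,-110,0,0,0,0]]]'; python3 -c "
from h import *
red()
d=cap('top'); h,s,v=cv2.split(cv2.cvtColor(d['image'],cv2.COLOR_RGB2HSV))
for d in (d,cap('scene')):
  h,s,v=cv2.split(cv2.cvtColor(d['image'],cv2.COLOR_RGB2HSV)); m=(h>50)&(h<85)&(s>110)&(v>50);m[:150]=0
  c,l,st,ce=cv2.connectedComponentsWithStats(m.astype(np.uint8))
  for i in range(1,c):
    if st[i,4]>20: print(st[i],ray(d,*ce[i],.12))
print(rel((.478,-.040),.25,-50))"
```

```text
time: 5.65
position: [0.4891, 0.1968, 0.2538]
tool_rot: [1.794, 2.573, 0.016]
ft_force: [0.9, 0.8, -0.4]
grip_width: 0.008
grip_force: 0.0
top [145 256   9   7  35] [149. 258.] [0.49  0.165 0.096] [0.495 0.176 0.122]
top [ 90 259  21  19 288] [100. 268.] [0.471 0.224 0.132] [0.495 0.306 0.138]
scene [447 331  10  27 126] [451. 344.] [0.497 0.169 0.102] [0.501 0.178 0.123]
scene [489 349  21  19 307] [499. 358.] [0.478 0.232 0.13 ] [0.487 0.242 0.137]
[270 261  15  15 163] [ 0.47664633 -0.04121751  0.12      ]
[364 239  13  10 101] [ 0.47920104 -0.03850102  0.12      ]
(array([-219.4,  -88.5,   -3.7]), np.float64(70.34912824210113), 'now', array([0.4846, 0.1965, 0.2461]), 'yang', np.float64(20.3))
```

Pawl is thrown back and the wheel hasn't moved. Next I go above the post.

```bash
python3 -m jog '[[[-24,-10,0,0,0,8,60],[-48,-20,0,0,0,16,60],[-72,-29,0,0,0,24,60],[-97,-39,0,0,0,32,60],[-122,-49,0,0,0,40,60],[-146,-59,0,0,0,48,60],[-171,-69,0,0,0,56,60],[-195,-79,0,0,0,64,60],[-219,-88,0,0,0,70,60],[-219,-88,0,0,0,70,60]]]'; python3 -c "
from h import *
print(rel((.478,-.040),.09,-50))"
```

```text
time: 6.85
position: [0.4778, -0.0433, 0.246]
tool_rot: [2.952, 1.072, -0.004]
ft_force: [-0.6, -1.2, 0.8]
grip_width: 0.681
grip_force: 0.0
(array([  2.7,  -2.4, 156. ]), np.float64(-0.1023856871799893), 'now', array([ 0.4778, -0.0433,  0.246 ]), 'yang', np.float64(-50.1))
```

```bash
python3 -m jog '[[[1,-2,40,0,0,0,60],[1,-2,80,0,0,0,60],[1,-2,115,0,0,0,60],[1,-2,140,0,0,0,60],[1,-2,156,0,0,0,60],[1,-2,156,0,0,0,29],[1,-2,156,0,0,0,29],[1,-2,156,0,0,0,29],[1,-2,156,0,0,0,29],[1,-2,156,0,0,0,29]]]' 5; python3 - <<'E'
from h import *
d=cap('scene'); save(d,'pics/s5.png')
s=ctrl.get_state(); print(s['position'],s['ft_force'])
p=np.array([.478,-.040]); r0=p-C; M=R.from_rotvec(s['tool_rot']).as_matrix()
for a in (8,16,24,32,40,48,56,62,64):
    c,sn=np.cos(np.radians(a)),np.sin(np.radians(a)); q=C+np.array([[c,-sn],[sn,c]])@r0-p
    print(a,(M.T@np.array([*q,0])*1000).round(0))
print(np.degrees(np.arctan2(*r0[::-1])),np.degrees(np.arctan2(-.1325-C[1],.580-C[0])))
E
```

```text
time: 7.85
position: [0.479, -0.0368, 0.092]
tool_rot: [-2.949, -1.084, -0.003]
ft_force: [-0.4, 0.3, -0.6]
grip_width: 0.367
grip_force: 0.0
[ 0.47885993 -0.0368467   0.09188497] [ 0.93675545 -0.22013029 -0.950795  ]
8 [ 1. 13.  0.]
16 [ 4. 26.  0.]
24 [ 8. 38.  0.]
32 [14. 49.  0.]
40 [22. 60.  0.]
48 [31. 69.  0.]
56 [41. 77.  0.]
62 [49. 82.  0.]
64 [52. 84.  0.]
-139.79983611390475 -78.50955211975301
```

View pics/s5.png

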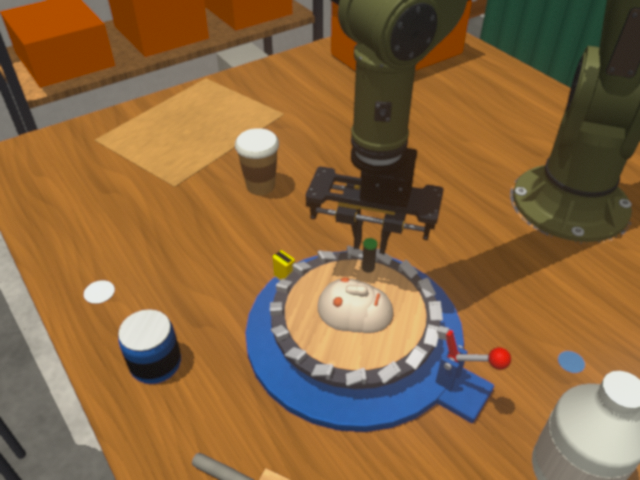

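The fingers straddle the post (369,255) and the pawl lies thrown back, ball at (499,358). Now I drag the post round the arc.

```bash
python3 -m jog '[[[0,6,0,0,0,-4,29],[1,13,0,0,0,-8,29],[2,19,0,0,0,-12,29],[4,26,0,0,0,-16,29],[6,32,0,0,0,-20,29],[8,38,0,0,0,-24,29],[11,44,0,0,0,-28,29],[14,49,0,0,0,-32,29],[14,49,0,0,0,-32,29]]]'; python3 - <<'E'
from h import *
for n in('top','scene'):
  d=cap(n); h,s,v=cv2.split(cv2.cvtColor(d['image'],cv2.COLOR_RGB2HSV)); m=(h>50)&(h<85)&(s>110)&(v>50);m[:150]=0
  c,l,st,ce=cv2.connectedComponentsWithStats(m.astype(np.uint8))
  for i in range(1,c):
    if st[i,4]>20: q=ray(d,*ce[i],.12)[:2]; print(st[i],q,np.degrees(np.arctan2(*(q-C)[::-1])),np.linalg.norm(q-C))
s=ctrl.get_state(); q=s['position'][:2]
a0=np.degrees(np.arctan2(*(q-C)[::-1])); print('tcp',q,a0,np.linalg.norm(q-C)); M=R.from_rotvec(s['tool_rot']).as_matrix()
for a in(-100,-92,-84,-78.5,-77,-75):
    print(a,a-a0,(M.T@np.array([*(pol(92,a)-q),0])*1000).round(0))
E
```

```text
time: 8.8
position: [0.5209, -0.0655, 0.0914]
tool_rot: [-2.536, -1.854, 0.001]
ft_force: [-1.1, -0.9, -0.6]
grip_width: 0.332
grip_force: 0.2
[332 240  13   9  93] [ 0.52056963 -0.06545449] -108.40207885202204 0.09005973843327798
tcp [ 0.52092656 -0.06534416] -108.2083045128385 0.08984287971707579
-100 8.208304512838495 [-1. 13.  0.]
-92 16.208304512838495 [ 1. 26.  0.]
-84 24.208304512838495 [ 6. 38.  0.]
-78.5 29.708304512838495 [10. 46.  0.]
-77 31.208304512838495 [11. 48.  0.]
-75 33.208304512838495 [12. 50.  0.]
```

Post is tracking well (-108°, target -78.5°).

```bash
python3 -m jog '[[[0,6,0,0,0,-4,29],[0,13,0,0,0,-8,29],[0,19,0,0,0,-12,29],[2,26,0,0,0,-16,29],[4,32,0,0,0,-20,29],[7,38,0,0,0,-24,29],[9,43,0,0,0,-27,29],[11,46,0,0,0,-29.5,29],[11,46,0,0,0,-29.5,29],[11,46,0,0,0,-29.5,29]]]'; python3 - <<'E'
from h import *
for n in('top','scene'):
  d=cap(n); h,s,v=cv2.split(cv2.cvtColor(d['image'],cv2.COLOR_RGB2HSV))
  for k,m,z in(('g',(h>50)&(h<85)&(s>110)&(v>50),.12),('y',(h>25)&(h<33)&(s>180)&(v>120),.07)):
   m[:150]=0; c,l,st,ce=cv2.connectedComponentsWithStats(m.astype(np.uint8))
   for i in range(1,c):
    if st[i,4]>20: q=ray(d,*ce[i],z)[:2]; print(n,k,st[i],q,np.degrees(np.arctan2(*(q-C)[::-1])),np.linalg.norm(q-C))
E
```

```text
time: 9.9
position: [0.5677, -0.0684, 0.0911]
tool_rot: [-1.982, -2.437, -0.0]
ft_force: [-2.2, 1.3, -0.8]
grip_width: 0.335
grip_force: 0.6
scene g [309 249  10  12  97] [ 0.5657584  -0.06804704] -79.22353072752065 0.08962769846859274
```

```bash
python3 -m jog '[[[0,0,0,0,0,0,50],[0,0,0,0,0,0,50],[0,0,0,0,0,0,50],[0,0,-30,0,0,0,50],[0,0,-70,0,0,0,50],[0,0,-115,0,0,0,50],[0,0,-160,0,0,0,50],[-50,0,-200,0,0,0,50],[-100,0,-200,0,0,0,50],[-150,0,-200,0,0,0,50]]]'; python3 - <<'E'
from h import *
red()
for n in('top','scene'):
  d=cap(n); save(d,f'pics/{n}9.png'); h,s,v=cv2.split(cv2.cvtColor(d['image'],cv2.COLOR_RGB2HSV))
  for k,m,z in(('g',(h>50)&(h<85)&(s>110)&(v>50),.12),('y',(h>25)&(h<33)&(s>180)&(v>120),.07)):
   m[:150]=0; c,l,st,ce=cv2.connectedComponentsWithStats(m.astype(np.uint8))
   for i in range(1,c):
    if st[i,4]>20: q=ray(d,*ce[i],z)[:2]; print(n,k,st[i],q,np.degrees(np.arctan2(*(q-C)[::-1])),np.linalg.norm(q-C))
print(ctrl.get_state()['position'])
E
```

```text
time: 11.0
position: [0.5981, -0.2052, 0.2937]
tool_rot: [1.974, 2.438, 0.005]
ft_force: [0.7, 0.2, 0.3]
grip_width: 0.574
grip_force: 0.0
top [145 255   9   8  36] [149. 258.] [0.49  0.165 0.097] [0.494 0.176 0.122]
top [ 90 259  21  18 287] [100. 268.] [0.471 0.224 0.132] [0.495 0.306 0.139]
scene [447 331  10  27 120] [451. 344.] [0.496 0.169 0.103] [0.501 0.177 0.124]
scene [489 349  21  19 296] [499. 358.] [0.478 0.231 0.131] [0.487 0.243 0.138]
scene g [305 250  14  11 125] [ 0.5680463  -0.06916698] -77.94267009333336 0.09117846370888444
[ 0.59599296 -0.20615032  0.29065421]
```

View pics/scene9.png

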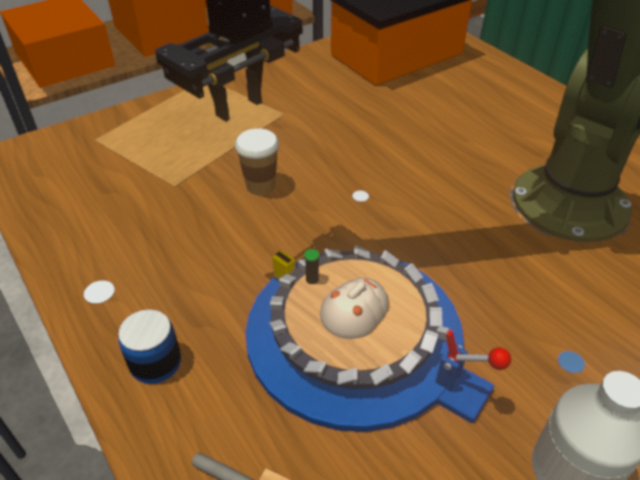

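The post (312,265) points at the yellow marker (283,263), the pawl is back (ball at (499,358)), and the cup is undisturbed. The gripper is clear, so I'll let it settle briefly and hand in.

```bash
python3 -m jog '[[[0,0,0,0,0,0,50],[0,0,0,0,0,0,50],[0,0,0,0,0,0,50]]]' && python3 -c "
from bench import ctrl
print(ctrl.close_job())"
```

```text
time: 11.5
position: [0.5967, -0.2024, 0.291]
tool_rot: [-1.977, -2.441, -0.001]
ft_force: [-0.1, 0.8, 0.2]
grip_width: 0.572
grip_force: 0.0
the job is handed in; nothing more can be done
None
```

I threw the pawl back, turned the post to within about 1° of the marker by my camera estimate, left the cup untouched, and handed the job in at 11.5 s; no verdict was returned.

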